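# Find the rattling power module

## Task

First clear the inspection pad: hang the parts basket by its handle on the hook of the stand and let go of it. Then lift and shake the three sealed modules one at a time, standing the sound ones upright back on the table, until you have felt the one that rattles; finish holding that one in the gripper, upright, still and well up in the air (about a hand's breadth) over the middle of the inspection pad, and do not put it down. Do not shove or knock over the other things on the bench.

Things in the scene. Friction and masses are not known exactly. Their poses are not given: they have to be found in the camera images.
- basket: Steel parts basket that at first stands on the inspection pad, 70 (its x) x 140 (its y) x 40 mm, about 0.16 kg, same both ways round. Two flat uprights at its y ends carry a handle along y over its middle. Origin under its centre, z up
- handle_bar (a point): Middle of the basket's handle, 146 mm above its underside. On either side, from 21 to 65 mm along the basket's y, runs a level bar 10 mm wide (x), 8 mm high, centred at this height, with 102 mm free below it to the rim. Between them the handle steps up into a downward-open notch for the hook, 33 mm wide (y): its ceiling is 6 mm above this point, its top 14 mm
- hook_stand: Fixed hook stand: 90 x 90 x 12 mm foot, round post 16 mm thick, 210 mm high; from the post's top a round arm 10 mm thick runs level 85 mm along the stand's -x (roughly towards the robot), then turns up; its tip, the highest point, is 95 mm out from the post axis and 27 mm above the arm's axis. Origin under the post, z up; turned up to 0.3 rad either way
- hook_seat (a point): Point on top of the hook's level arm, half-way along it, 50 mm out from the post axis and 215 mm above the table: where a handle's notch rests crosswise, the handle parallel to the stand's y. Same axes as the stand
- pad_top (a point): Middle of the top of the fixed white inspection pad, 120 x 120 mm, 4 mm thick, flat on the table
- module_a_centre (a point): Centre (half-way up) of one of three sealed aluminium modules that look alike: box 68 (x) x 104 (y) x 52 mm (z), ribbed grey lid on top, black socket on one end, about 0.52 kg (weights differ at random and tell nothing). Stands on the table, centre 26 mm up; grip it across its 68 mm width. Any one of the three, at random, is the rattling one
- module_b_centre (a point): Centre of the second module, same in all. In the rattling module a loose 280 g lump rolls freely 12 mm each way from the middle along the module's x and y. A brisk 50 mm stroke with a quick stop throws it against the leading wall with a knock, and there it stays: between strokes to either side the weight shifts 24 mm (a moment of about 0.065 N m at the wrist)
- module_c_centre (a point): Centre of the third module, same in all. In the two sound modules the same 280 g are fixed and nothing shifts or knocks (right after a quick stop the force and moment readings still swing for some tenths of a second in any module)
- board: Bystander: bare green circuit board lying flat, 100 x 70 mm, up to 18 mm high; origin under its middle
- screwdriver: Bystander: screwdriver lying down, 160 mm long, up to about 30 mm thick; origin at its middle, on the table; x along it
- solder_reel: Bystander: metal reel standing flat, 56 mm across, 30 mm high; origin under its centre
- flux_bottle: Bystander: small clear bottle, 36 mm across, 75 mm high; origin under its centre
- screw_tray: Bystander: grey divided tray, 90 x 70 x 18 mm; origin under its centre
- brush_cup: Bystander: empty white cup, 68 mm across, 85 mm high; origin under its centre

How it is judged:
By the outcome, as a careful person would: the job done as asked, in the order asked, and still so for the second after the job is handed in, while the arm keeps its last pose, push and grip.
It also fails if it takes over 72 s, if anything falls off the work surface, if the arm or the gripper's body presses on something with over 40 N, if the wrist force passes 120 N, or if a joint passes its speed limit or range.

## Robot

A 6-joint arm with a two-finger parallel gripper is mounted at the origin on the work surface. World frame = base frame: x ahead of the robot, y to its left, z up, the work surface at z = 0. Lengths are in mm, angles in rad, forces in N, time in s.
With the tool pointing down it reaches from about 275 to 750 mm from the base axis. Payload 10.2 kg.
Tool frame: the origin (TCP) lies midway between the tips of the shut fingers; the grasp point (between the pads) lies 19 mm behind it; z points along the fingers, y is the direction in which the jaws open and shut (so a half turn about z gives the same grasp; the last joint's range is limited). The gripper opens to 85 mm and grips with 20 to 120 N. Pads are 22 mm wide; open, the fingers measure 114 mm over their backs; the gripper's body (76 mm by 85 mm) begins 54 mm behind the grasp point. The pads swing forward as they close: fully open they stand 13 mm farther back than shut.
Start: joints at [-1.452, 0.313, 1.498, -0, 1.331, -0.223], TCP at [175.959, -494.641, 199.794] pointing down, gripper open.
Joint ranges: [-2.94, 2.94], [-0.97, 2.17], [0.19, 2.56], [-1.23, 4.37], [0.02, 3.11], [-2.88, 2.88]. Speed limits (rad/s): [2.39, 2.39, 3.01, 3.14, 3.14, 3.14].

## Interface

Orientations are given as a unit quaternion [w, x, y, z].
In Python, from rig import sense, optics, ctrl gives the robot as it stands.
- The arm moves only by the tool play_rows, never from a script. Its argument "plan" is a list of rows, each a list of 7 numbers: the shift along the world's x, y, z in mm, then the turn, a rotation vector about the world's x, y, z in rad, then the opening, from -1 (shut) to 1 (fully open), so that 0 is half open. A call has 1 to 5 rows; each row shifts and turns the pose as measured when the row begins; what a row does not reach is not made up. A row lasts 1/12 s, in which the tool goes at most 41.7 mm and 7.16 degrees, less where a joint would pass 70% of its speed; a pose out of reach is approached as far as the arm can. A call is refused whole if a number of a shift passes 41.7 or a number of a turn 0.125, either way. A call with a gripper value outside its range is refused whole. The fingers move at their own pace and stop on an object; "grip_force" is the grip in N (left out, the last holds). Time passes only in rows, so rows that do not move let the fingers close. It gives the time, the measured TCP pose, the force and the opening at its end, in the units of the state.
- sense(): the state, without advancing time (a new reading comes with each control period).
- optics.capture(name): name is "side" or "top" or "wrist"; returns a dict with "img" (400x640x3 uint8, blue, green, red), "fx", "fy", "cx", "cy" (pixels), "dist" ([k1, k2, p1, p2, k3] as OpenCV has them; the pictures are not rectified), "world_to_cam" (4x4, takes a point from world to camera coordinates). Camera axes: x right, y up, looking along -z (the intrinsics and any distortion apply to the point x, -y, -z); pixel columns grow to the right and rows downward; lengths in mm; the calibration is good to about 2 mm. A picture is of the moment at which its call begins. There is no depth.
- ctrl.finish_job(): hands the job in, once; it reports no verdict.
The state is a dict: "time_s": time; "joints": joint angles; "dq": joint speeds; "tau": joint torques, N m; "eef_pos": TCP position; "ee_rot": TCP orientation; "force": force on the tool from outside, world axes, zero at the start; "wrist_torque": the same for the moment, N m; "grip_width": opening from 0.0 (shut) to 1.0 (fully open).
Only numpy, scipy, OpenCV 4.12 (cv2) and the standard library are available. Lean on these libraries where they do the work, as an engineer would, in place of code of your own. Each camera call takes 0.05 s, during which the arm holds its last target. There are 200 camera calls.

## Working session

There is one attempt and no reset: what is moved stays moved. The work goes in short steps, Python scripts to look and compute and a tool call to move; the robot and the scene stay as the last step left them, time stands still between calls to the robot, and variables do not carry over. Pictures are saved under pics/ and viewed, about 8 in all and at most 12, crops included, and the job is handed in when it is done.

Besides the shell and the picture viewer there is one more tool, called after ">>>" as name(argument=value, ...), one argument or row to a line, values as JSON. play_rows: Moves the arm, as the interface text tells. Its arguments: {"type":"object","properties":{"plan":{"type":"array"},"grip_force":{"type":"number"}},"required":["plan"]}

```bash
ls; mkdir -p pics; cat > h.py <<'E'
import numpy as np, cv2
from rig import sense, optics, ctrl
def cap(name,fn=None):
    c=optics.capture(name)
    if fn: cv2.imwrite('pics/'+fn,c['img'])
    np.save('pics/cal_%s.npy'%name,{k:v for k,v in c.items() if k!='img'},allow_pickle=True)
    return c
def cal(name): return np.load('pics/cal_%s.npy'%name,allow_pickle=True).item()
def K(c): return np.array([[c['fx'],0,c['cx']],[0,c['fy'],c['cy']],[0,0,1.]])
def ray(c,uv):
    p=cv2.undistortPoints(np.array([[uv]],float),K(c),np.array(c['dist'],float))[0,0]
    T=np.array(c['world_to_cam']);R=T[:3,:3];t=T[:3,3]
    return -R.T@t, R.T@np.array([p[0],-p[1],-1.])
def onz(c,uv,z):
    o,d=ray(c,uv); return (o+d*(z-o[2])/d[2])[:2].round(1)
def proj(c,P):
    T=np.array(c['world_to_cam']);q=(T[:3,:3]@np.atleast_2d(np.array(P,float)).T).T+T[:3,3]
    q=q*[1,-1,-1]
    return cv2.projectPoints(q,np.zeros(3),np.zeros(3),K(c),np.array(c['dist'],float))[0][:,0].round(1)
E
python3 - <<'E'
from h import *
cap('top','top1.png');cap('side','side1.png');print(sense())
E
```

```text
pics
{'time_s': 0.1, 'joints': array([-1.45240729e+00,  3.13374289e-01,  1.49833685e+00, -1.22007652e-05,
        1.33100150e+00, -2.23401808e-01]), 'dq': array([-0.00020254, -0.00229149, -0.00128907,  0.00131573,  0.00103319,
        0.00164011]), 'tau': array([ 2.52109159e-03, -4.12899864e+01, -2.60138762e+01, -1.79336971e-04,
        3.07272756e-03,  2.26153198e-06]), 'eef_pos': array([ 175.92007309, -494.3759772 ,  199.31156657]), 'ee_rot': array([-5.59531468e-04,  9.85432481e-01,  1.70066198e-01,  2.34728092e-05]), 'force': array([ 0.65979897,  0.86192427, -0.46567642]), 'wrist_torque': array([-0.02429724,  0.00413093,  0.04460255]), 'grip_width': 0.9979290942745912}
```

View pics/top1.png

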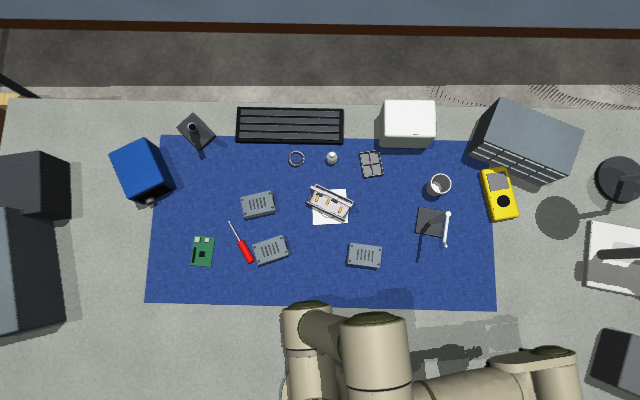

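View pics/side1.png

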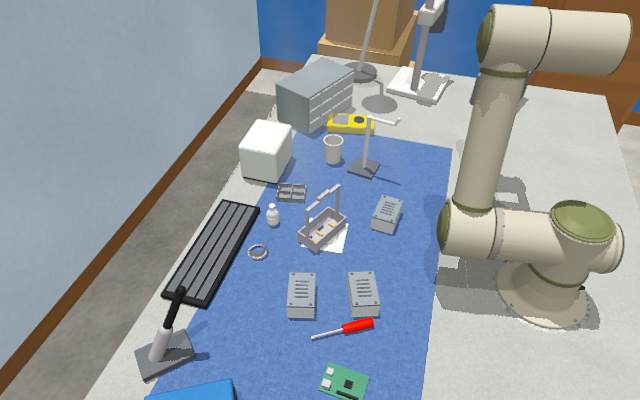

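The top view shows the basket on the pad near (330,203), the stand's foot at (431,222) with the hook arm near (447,228), and modules at (258,205), (270,250) and (364,256). The side view agrees. I'll enlarge the top view.

```bash
python3 - <<'E'
from h import *
a=cv2.imread('pics/top1.png')
cv2.imwrite('pics/c1.png',cv2.resize(a[180:280,230:390],None,fx=5,fy=5,interpolation=cv2.INTER_CUBIC))
b=cv2.resize(a[170:270,395:475],None,fx=5,fy=5,interpolation=cv2.INTER_CUBIC)
s=cv2.imread('pics/side1.png')
d=cv2.resize(s[105:185,325:405],None,fx=5,fy=5,interpolation=cv2.INTER_CUBIC)
d=np.vstack([d,np.zeros((100,400,3),np.uint8)])
cv2.imwrite('pics/c2.png',np.hstack([b,d]))
c=cal('top')
for n,uv,z in [('pad',(330,206),4),('basket',(330,203),40),('foot',(431,222),12),('A',(258,205),52),('B',(270,250),52),('C',(364,256),52)]: print(n,onz(c,uv,z))
for n in('top','side'):print(ray(cal(n),(320,200)))
E
```

```text
pad [605.1 -30.2]
basket [609.8 -29.6]
foot [ 557.  -371.6]
A [595.8 208.9]
B [449.1 162.3]
C [ 437.1 -142.6]
(array([ 395.97345181,  -12.31508398, 1387.93984657]), array([ 0.16340098,  0.0119799 , -0.98665983]))
(array([ 384.01813474,  877.63896639, 1021.34217073]), array([ 0.18377424, -0.70350855, -0.68657674]))
```

View pics/c1.png

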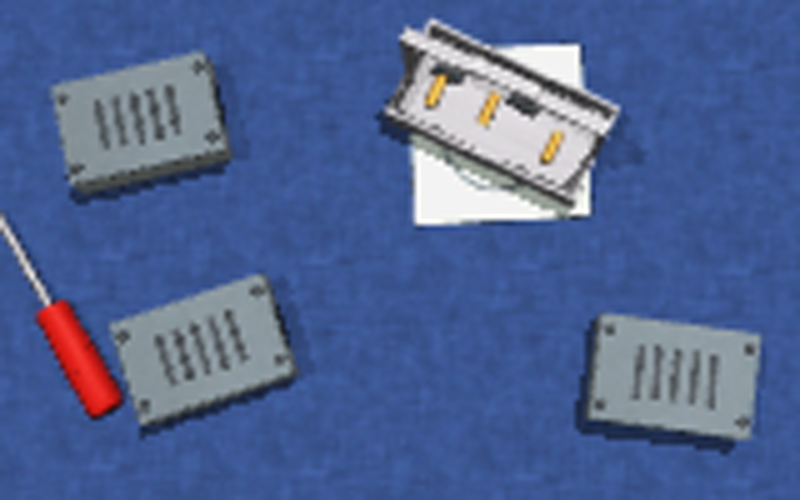

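View pics/c2.png

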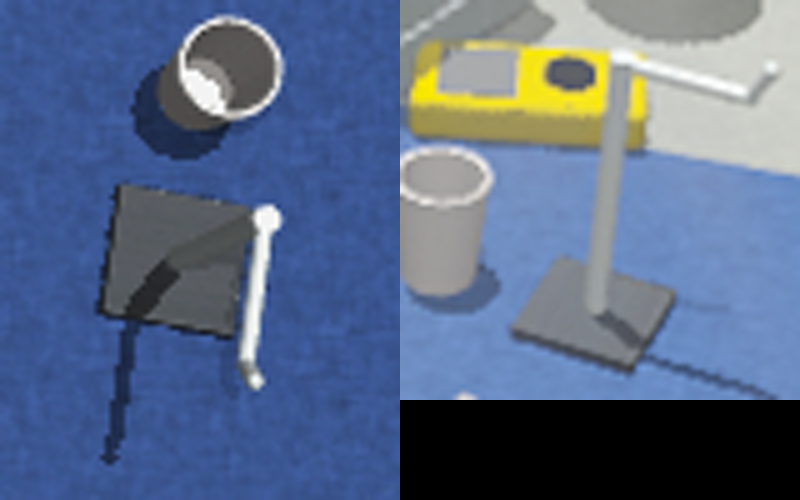

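c1: the handle runs (430,30)–(612,112), the pad's diagonal corners are (580,44) and (415,226), and the lid corners are clear. c2: the hook's post top is at (267,218), bend at (250,362), tip at (258,382). In the side view they're at (220,57), (348,97) and (372,68).

```bash
python3 - <<'E'
from h import *
c=cal('top');s=cal('side')
f=lambda p,o:(p[0]/5+o[0]-.4,p[1]/5+o[1]-.4)
o1=(230,180);o2=(395,170);o3=(325,105)
def tri(a,b):
    p,d=ray(c,a);q,e=ray(s,b);d=d/np.linalg.norm(d);e=e/np.linalg.norm(e)
    t=np.linalg.lstsq(np.c_[d,-e],q-p,rcond=None)[0];x=p+d*t[0];y=q+e*t[1];return ((x+y)/2).round(1),np.linalg.norm(x-y).round(1)
for n,a,b,z in [('post',(267,218),(220,57),215),('bend',(250,362),(348,97),212),('tip',(258,382),(372,68),237)]:
    print(n,onz(c,f(a,o2),z),onz(s,f(b,o3),z),tri(f(a,o2),f(b,o3)))
print('padc',[onz(c,f(p,o1),4) for p in[(580,44),(590,213),(415,226)]])
h=[onz(c,f(p,o1),150) for p in[(430,30),(612,112)]];print('handle',h,(h[0]+h[1])/2,np.arctan2(*(h[0]-h[1])))
print('footcorners',[onz(c,f(p,o2),12) for p in[(118,185),(100,312),(235,337),(252,210)]])
M={'A':[(52,86),(203,54),(230,152),(72,183)],'B':[(112,325),(262,276),(296,364),(140,418)],'C':[(600,315),(760,336),(748,430),(588,410)]}
for k,v in M.items():
    q=np.array([onz(c,f(p,o1),52) for p in v]);e=q[0]-q[1]+q[3]-q[2];w=q[0]-q[3]+q[1]-q[2]
    print(k,q.mean(0),'len',np.hypot(*e)/2,np.hypot(*w)/2,'yaw(y axis from +y)',-np.arctan2(e[0],e[1]),np.arctan2(w[1],w[0]))
from scipy.spatial.transform import Rotation as R
x=sense();q=x['ee_rot'];print(R.from_quat(np.roll(q,-1)).as_matrix().round(3))
w=cap('wrist');print(np.array(w['world_to_cam']).round(2), w['fx'])
E
```

```text
post [ 559.9 -368.2] [ 558.4 -364.7] (array([ 559.6, -369. ,  212.3]), np.float64(1.3))
bend [ 477.2 -356.6] [ 474.1 -349.4] (array([ 476.2, -358.4,  206.1]), np.float64(2.8))
tip [ 464.4 -353.4] [ 462.4 -346.9] (array([ 463.8, -355. ,  231.8]), np.float64(1.9))
padc [array([667.7, -82.9]), array([550.8, -91.1]), array([539.2,  27.6])]
handle [array([645.8,  17.4]), array([597. , -95.6])] [621.4 -39.1] 0.407665408359702
footcorners [array([ 608.6, -329.6]), array([ 522.1, -315.9]), array([ 507.4, -405.7]), array([ 593.5, -419.8])]
A [601.5 211. ] len 104.1624212468201 67.72001181334805 yaw(y axis from +y) 0.2265829741276139 0.28438477659385886
B [453.3 162.1] len 104.19769671158765 62.171134781343646 yaw(y axis from +y) 0.3466391603064304 0.3772208453264226
C [ 443.125 -143.75 ] len 103.94701775423863 61.11196691319958 yaw(y axis from +y) -0.10263614485745702 -0.12303573409840976
[[ 0.942  0.335 -0.   ]
 [ 0.335 -0.942  0.001]
 [ 0.    -0.001 -1.   ]]
[[ 3.4000e-01 -9.4000e-01 -0.0000e+00 -5.2376e+02]
 [ 8.9000e-01  3.2000e-01 -3.2000e-01  4.2010e+01]
 [ 3.0000e-01  1.1000e-01  9.5000e-01 -3.8106e+02]
 [ 0.0000e+00  0.0000e+00  0.0000e+00  1.0000e+00]] 310.0204557709789
```

>>> play_rows(
  plan=[
    [25, 32, 10, 0, 0, 0.06, 0.2],
    [25, 32, 10, 0, 0, 0.06, 0.2],
    [27, 32, 10, 0, 0, 0.06, 0.2],
    [27, 32, 10, 0, 0, 0.06, 0.2],
    [27, 32, 5, 0, 0, 0.06, 0.2],
  ],
  grip_force=70,
)

```text
time_s: 0.57
eef_pos: [301.7, -336.2, 241.1]
ee_rot: [-0.003, 0.949, 0.316, -0.001]
force: [1.4, -0.1, -0.2]
grip_width: 0.6
```

>>> play_rows(
  plan=[
    [30, 32, 0, 0, 0, 0.06, 0.2],
    [30, 32, 0, 0, 0, 0.06, 0.2],
    [30, 32, 0, 0, 0, 0.06, 0.2],
    [30, 32, 0, 0, 0, 0.06, 0.2],
    [30, 30, 0, 0, 0, 0.06, 0.2],
  ],
)

```text
time_s: 0.98
eef_pos: [443.6, -183.0, 242.6]
ee_rot: [-0.002, 0.888, 0.46, -0.001]
force: [0.6, -1.1, 0.2]
grip_width: 0.604
```

>>> play_rows(
  plan=[
    [30, 25, 0, 0, 0, 0.06, 0.2],
    [30, 25, 0, 0, 0, 0.06, 0.2],
    [30, 20, 0, 0, 0, 0.06, 0.2],
    [10, 5, 0, 0, 0, 0.04, 0.2],
    [0, 0, 0, 0, 0, 0, 0.2],
  ],
)

```text
time_s: 1.4
eef_pos: [550.6, -96.2, 241.2]
ee_rot: [-0.003, 0.826, 0.564, -0.001]
force: [0.5, -1.1, -0.9]
grip_width: 0.597
```

```bash
python3 - <<'E'
from h import *
c=cap('wrist')
B=np.array([621,-39,150]);ya=-.41
Y=np.array([-np.sin(ya),np.cos(ya),0])
print(proj(c,[B,B+65*Y,B-65*Y]))
cv2.imwrite('pics/w1.png',c['img'])
E
```

```text
[[374.6 104.1]
 [382.1  15.9]
 [367.8 181. ]]
```

View pics/w1.png

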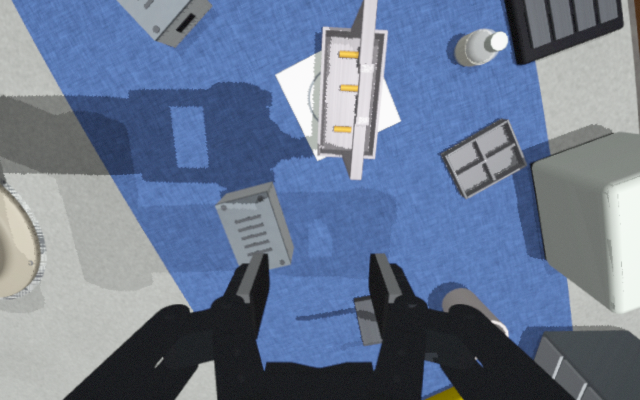

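The wrist view shows the handle from (356,178) up to beyond (370,0), with the notch's step-ups at about (361,121) and (367,68).

```bash
python3 - <<'E'
from h import *
c=cal('wrist')
e=onz(c,(356,178),154);n=onz(c,(362,121),154);m=onz(c,(364.5,95),164);f=onz(c,(370,2),154)
print(e,n,m,f, [np.arctan2(*(q-e)) for q in (n,m,f)],[np.hypot(*(q-e)) for q in(n,m,f)])
print(sense()['eef_pos'])
E
```

```text
[586.2 -91.2] [606.6 -47.6] [613.7 -28.7] [640.5  32.1] [np.float64(0.43763117554043257), np.float64(0.4145068745847859), np.float64(0.41483297925282797)] [np.float64(48.136472658473835), np.float64(68.28250141873832), np.float64(134.72705741609587)]
[549.739793   -96.71797839 241.08919502]
```

```bash
python3 - <<'E'
from h import *
for C in ([613.7,-28.7],[621,-39]):
  B=np.array(C+[150]);Y=np.array([.403,.915,0])
  P=[B+[0,0,14],B+65*Y,B-65*Y];print(proj(cal('side'),P).tolist(),((proj(cal('top'),P)-[230,180])*5).tolist())
s=cv2.imread('pics/side1.png')[170:260,285:365];cv2.imwrite('pics/c3.png',cv2.resize(s,None,fx=5,fy=5,interpolation=cv2.INTER_CUBIC))
E
```

```text
[[322.7, 193.3], [307.3, 209.5], [337.0, 185.3]] [[501.9999999999999, 77.00000000000003], [405.99999999999994, 37.00000000000003], [598.0000000000001, 125.0]]
[[321.1, 190.4], [305.8, 206.4], [335.4, 182.5]] [[519.0, 65.49999999999997], [423.0000000000001, 25.49999999999997], [614.4999999999999, 113.49999999999994]]
```

View pics/c3.png

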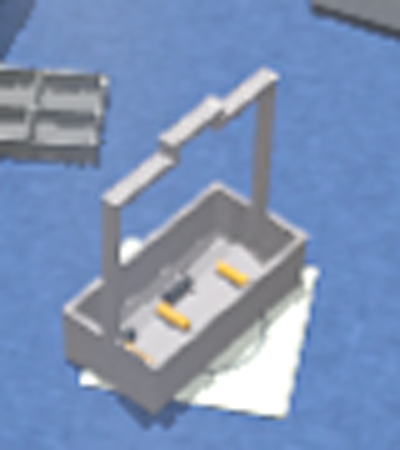

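c3 confirms the wrist estimate: handle middle at about (614,-29), yaw −0.415. Next I go to the +y bar of the handle.

>>> play_rows(
  plan=[
    [20, 26, -10, 0, 0, -0.02, 0.2],
    [20, 27, -10, 0, 0, -0.02, 0.2],
    [21, 27, -10, 0, 0, 0, 0.2],
    [20, 26, -10, 0, 0, 0, 0.2],
    [2, 4, -5, 0, 0, 0, 0.2],
  ],
)

```text
time_s: 1.87
eef_pos: [632.0, 10.4, 196.1]
ee_rot: [-0.001, 0.843, 0.538, -0.001]
force: [-0.3, 0.1, -1.1]
grip_width: 0.601
```

```bash
cat > st.py <<'E'
from h import *
from scipy.spatial.transform import Rotation as R
import sys
s=sense();M=R.from_quat(np.roll(s['ee_rot'],-1)).as_matrix()
j=np.arctan2(M[1,1],M[0,1]); j=(j+np.pi/2)%np.pi-np.pi/2
print('t',round(s['time_s'],2),'pos',s['eef_pos'].round(1),'jaw',j.round(3),'z',M[:,2].round(3),'F',s['force'].round(1),'T',s['wrist_torque'].round(3),'g',round(s['grip_width'],3))
if len(sys.argv)>4:
  t=np.array(sys.argv[1:5],float);print('delta',(t[:3]-s['eef_pos']).round(1),'turn',(t[3]-j).round(3))
E
python3 st.py 631 10.6 131 -0.415
```

```text
t 1.87 pos [632.   10.4 196.1] jaw -0.435 z [-0.004  0.001 -1.   ] F [-0.3  0.1 -1.1] T [ 0.042 -0.003 -0.001] g 0.601
delta [ -1.    0.2 -65.1] turn 0.02
```

>>> play_rows(
  plan=[
    [-1, 0, -22, 0, 0, 0.02, 0.2],
    [0, 0, -22, 0, 0, 0, 0.2],
    [0, 0, -19, 0, 0, 0, 0.2],
    [0, 0, -2, 0, 0, 0, 0.2],
    [0, 0, 0, 0, 0, 0, -1],
  ],
)

```text
time_s: 2.28
eef_pos: [627.9, 6.1, 128.7]
ee_rot: [-0.002, 0.84, 0.542, -0.002]
force: [-0.9, 0.4, 0.1]
grip_width: 0.471
```

>>> play_rows(
  plan=[
    [0, 0, 0, 0, 0, 0, -1],
    [0, 0, 0, 0, 0, 0, -1],
    [0, 0, 0, 0, 0, 0, -1],
    [0, 0, 0, 0, 0, 0, -1],
    [0, 0, 0, 0, 0, 0, -1],
  ],
)

```text
time_s: 2.7
eef_pos: [628.7, 3.2, 134.0]
ee_rot: [0.001, 0.841, 0.541, -0.0]
force: [0.4, 0.7, 0.0]
grip_width: 0.002
```

```bash
python3 st.py 631 10.6 131 -0.415
```

```text
t 2.7 pos [628.7   3.2 134. ] jaw -0.429 z [ 0.001 -0.001 -1.   ] F [0.4 0.7 0. ] T [-0.01   0.031  0.016] g 0.002
delta [ 2.3  7.4 -3. ] turn 0.014
```

The gripper shut fully, so it missed. I'll look with the side and wrist cameras.

```bash
python3 - <<'E'
from h import *
s=cap('side');w=cap('wrist')
a=cv2.resize(s['img'][140:270,265:425],(640,520),interpolation=cv2.INTER_CUBIC)
cv2.imwrite('pics/m1.png',np.hstack([cv2.resize(a,(430,350)),cv2.resize(w['img'],(370,231)) if 0 else cv2.copyMakeBorder(cv2.resize(w['img'],(370,231)),0,119,0,0,0)]))
x=sense()['eef_pos'];print(x,proj(s,[x,x+[0,0,19]]))
E
```

```text
[628.6903685    3.2787684  133.80627962] [[314.  207.8]
 [314.1 202.9]]
```

View pics/m1.png

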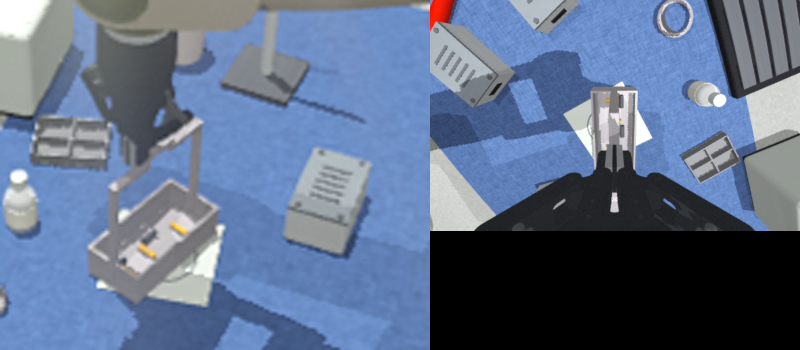

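```bash
python3 - <<'E'
from h import *
s=cap('side');w=cap('wrist')
a=cv2.resize(s['img'][165:225,290:350],(480,480),interpolation=cv2.INTER_CUBIC)
b=cv2.resize(w['img'][140:300,265:375],(330,480),interpolation=cv2.INTER_CUBIC)
cv2.imwrite('pics/m2.png',np.hstack([a,b])[:,:800])
x=sense()['eef_pos'];print(x,(proj(s,[x,x+[0,0,19]])-[290,165])*8,(proj(w,[x,x+[0,0,19]])-[265,140])*3+[480,0])
E
```

```text
[628.48834793   3.38868099 133.31892394] [[192.8 344. ]
 [193.6 304. ]] [[643.2 299.1]
 [643.5 343.2]]
```

View pics/m2.png

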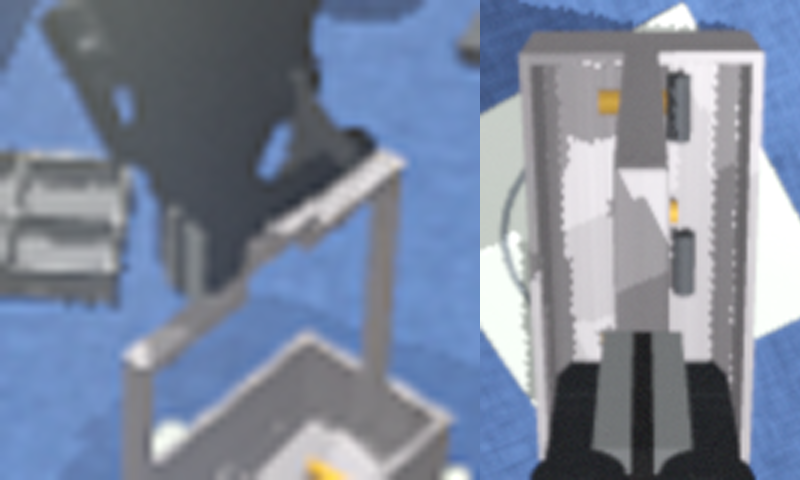

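Both views show the finger tips sitting about 18 mm higher than the reported TCP, just on top of the bar. I'll open, go lower and retry.

>>> play_rows(
  plan=[
    [1, 3, 4, 0, 0, 0, 0.2],
    [1, 3, 0, 0, 0, 0, 0.2],
    [0, 0, 0, 0, 0, 0, 0.2],
    [0, 0, 0, 0, 0, 0, 0.2],
    [0, 0, -10, 0, 0, 0.01, 0.2],
  ],
)

```text
time_s: 3.32
eef_pos: [631.7, 10.4, 129.2]
ee_rot: [0.001, 0.838, 0.545, 0.001]
force: [0.0, -0.8, 0.9]
grip_width: 0.603
```

>>> play_rows(
  plan=[
    [0, 0, -10, 0, 0, 0, 0.2],
    [0, 0, -4, 0, 0, 0, 0.2],
  ],
)

```text
time_s: 3.48
eef_pos: [631.0, 10.6, 112.3]
ee_rot: [0.001, 0.838, 0.546, 0.0]
force: [-0.0, -0.3, -0.1]
grip_width: 0.601
```

```bash
python3 - <<'E'
from h import *
s=cap('side');w=cap('wrist')
a=cv2.resize(s['img'][165:225,290:350],(480,480),interpolation=cv2.INTER_CUBIC)
b=cv2.resize(w['img'][140:300,265:375],(330,480),interpolation=cv2.INTER_CUBIC)
cv2.imwrite('pics/m3.png',np.hstack([a,b])[:,:800])
x=sense()['eef_pos'];print((proj(s,[x,x+[0,0,19]])-[290,165])*8,(proj(w,[x,x+[0,0,19]])-[265,140])*3+[480,0])
E
python3 st.py 631 10.6 114 -0.415
```

```text
[[179.2 399.2]
 [180.  360. ]] [[645.  301.5]
 [645.3 345.9]]
t 3.58 pos [630.9  10.5 112.6] jaw -0.417 z [ 0.    -0.001 -1.   ] F [0.6 0.7 0. ] T [-0.01   0.071  0.01 ] g 0.599
delta [0.1 0.1 1.4] turn 0.002
```

View pics/m3.png

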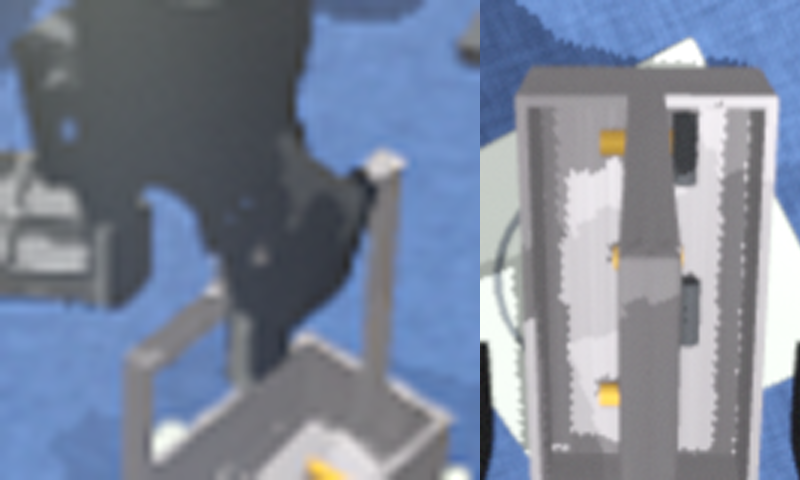

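```bash
python3 - <<'E'
from h import *
s=cal('side');x=np.array([631,10.5,112.5]);X=np.array([.915,-.403,0]);Y=np.array([.403,.915,0])
for dz in(0,8,20,28):
  for w in (25.5,35):
    print(dz,w,((proj(s,[x+w*X+[0,0,dz],x-w*X+[0,0,dz],x-w*X-11*Y+[0,0,dz],x-w*X+11*Y+[0,0,dz]])-[290,165])*8).tolist())
E
```

```text
0 25.5 [[124.0, 365.5999999999999], [236.0, 433.5999999999999], [256.0, 416.0], [215.19999999999982, 451.20000000000005]]
0 35 [[103.19999999999982, 352.79999999999995], [257.5999999999999, 446.4000000000001], [277.5999999999999, 428.79999999999995], [236.80000000000018, 464.0]]
8 25.5 [[124.0, 348.79999999999995], [236.80000000000018, 417.5999999999999], [256.8000000000002, 400.0], [216.0, 434.4000000000001]]
8 35 [[103.19999999999982, 336.79999999999995], [257.5999999999999, 430.4000000000001], [278.4000000000001, 412.79999999999995], [237.5999999999999, 448.0]]
20 25.5 [[124.0, 324.0], [236.80000000000018, 392.79999999999995], [257.5999999999999, 375.20000000000005], [216.80000000000018, 409.5999999999999]]
20 35 [[103.19999999999982, 312.0], [258.4000000000001, 405.5999999999999], [279.1999999999998, 388.0], [238.4000000000001, 423.20000000000005]]
28 25.5 [[124.0, 308.0], [237.5999999999999, 376.0], [258.4000000000001, 358.4000000000001], [216.80000000000018, 393.5999999999999]]
28 35 [[103.19999999999982, 295.20000000000005], [259.1999999999998, 388.79999999999995], [280.0, 371.20000000000005], [238.4000000000001, 406.4000000000001]]
```

Real tips are about 20 mm behind the reported TCP and laterally right, so the bar now lies at the pads. Closing.

>>> play_rows(
  plan=[
    [0, 0, 0, 0, 0, 0, -1],
    [0, 0, 0, 0, 0, 0, -1],
    [0, 0, 0, 0, 0, 0, -1],
    [0, 0, 0, 0, 0, 0, -1],
  ],
)

```text
time_s: 3.92
eef_pos: [631.3, 10.3, 113.1]
ee_rot: [0.001, 0.838, 0.545, 0.0]
force: [-0.7, -0.8, -1.7]
grip_width: 0.089
```

```bash
python3 st.py 631 10.6 114 -0.415
```

```text
t 3.92 pos [631.3  10.3 113.1] jaw -0.417 z [ 0.001 -0.001 -1.   ] F [-0.7 -0.8 -1.7] T [-0.004  0.004 -0.027] g 0.089
delta [-0.3  0.3  0.9] turn 0.002
```

Bar gripped. Lifting.

>>> play_rows(
  plan=[
    [0, 0, 10, 0, 0, 0, -1],
    [0, 0, 20, 0, 0, 0, -1],
    [0, 0, 25, 0, 0, 0, -1],
    [0, 0, 30, 0, 0, 0, -1],
    [-5, -5, 25, 0, 0, 0, -1],
  ],
)

```text
time_s: 4.33
eef_pos: [622.9, 6.5, 223.2]
ee_rot: [-0.004, 0.838, 0.546, -0.004]
force: [0.2, 0.2, -1.4]
grip_width: 0.092
```

>>> play_rows(
  plan=[
    [-15, -10, 5, 0, 0, 0.02, -1],
    [-20, -14, 0, 0, 0, 0.02, -1],
    [-20, -14, 0, 0, 0, 0.03, -1],
    [-22, -15, 0, 0, 0, 0.03, -1],
    [-22, -15, 0, 0, 0, 0.03, -1],
  ],
)

```text
time_s: 4.75
eef_pos: [523.8, -61.8, 238.5]
ee_rot: [0.002, 0.798, 0.603, 0.001]
force: [0.2, -0.6, -0.4]
grip_width: 0.087
```

>>> play_rows(
  plan=[
    [-22, -15, 0, 0, 0, 0.03, -1],
    [-22, -15, 0, 0, 0, 0.03, -1],
    [-22, -15, 0, 0, 0, 0.03, -1],
    [-22, -18, 0, 0, 0, 0.02, -1],
    [-20, -20, 0, 0, 0, 0.02, -1],
  ],
)

```text
time_s: 5.17
eef_pos: [409.4, -146.3, 242.5]
ee_rot: [0.003, 0.754, 0.657, 0.002]
force: [0.4, -0.8, -1.3]
grip_width: 0.088
```

```bash
python3 st.py 415 -303 218 -0.15
```

```text
t 5.17 pos [ 409.4 -146.3  242.5] jaw -0.138 z [ 0.008 -0.002 -1.   ] F [ 0.4 -0.8 -1.3] T [-0.039 -0.008 -0.011] g 0.088
delta [   5.6 -156.7  -24.5] turn -0.012
```

>>> play_rows(
  plan=[
    [0, -25, -4, 0, 0, -0.01, -1],
    [0, -30, -6, 0, 0, 0, -1],
    [0, -30, -6, 0, 0, 0, -1],
    [0, -30, -4, 0, 0, 0, -1],
    [0, -22, -2, 0, 0, 0, -1],
  ],
)

```text
time_s: 5.58
eef_pos: [405.0, -288.4, 225.8]
ee_rot: [0.007, 0.757, 0.653, 0.003]
force: [-0.0, 0.4, -1.3]
grip_width: 0.092
```

>>> play_rows(
  plan=[
    [0, -8, 0, 0, 0, 0, -1],
    [0, 0, 0, 0, 0, 0, -1],
  ],
)

```text
time_s: 5.75
eef_pos: [404.1, -300.1, 226.1]
ee_rot: [0.007, 0.759, 0.652, 0.003]
force: [0.4, 0.3, -1.4]
grip_width: 0.087
```

```bash
python3 st.py 417 -303 220 -0.15; python3 - <<'E'
from h import *
s=cap('side')
a=cv2.resize(s['img'][80:200,310:440],(650,600),interpolation=cv2.INTER_CUBIC);cv2.imwrite('pics/n1.png',a)
E
```

```text
t 5.75 pos [ 404.1 -300.1  226.1] jaw -0.151 z [ 0.013 -0.007 -1.   ] F [ 0.4  0.3 -1.4] T [ 0.165 -0.043  0.004] g 0.087
delta [12.9 -2.9 -6.1] turn 0.001
```

View pics/n1.png

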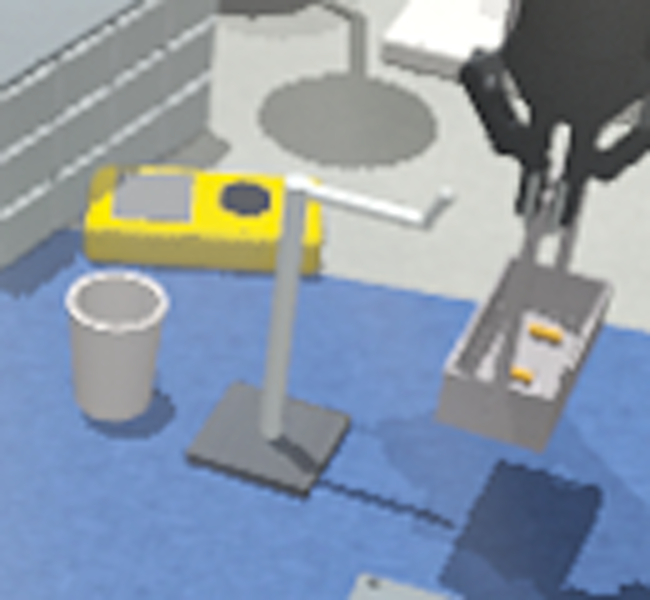

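The basket hangs level in the gripper, lined up ahead of the hook tip. Threading it on now.

>>> play_rows(
  plan=[
    [18, -3, -3, 0.007, 0.012, 0, -1],
    [22, -3.5, -2, 0, 0, 0, -1],
    [22, -3.5, 0, 0, 0, 0, -1],
    [20, -3, 0, 0, 0, 0, -1],
    [18, -3, 0, 0, 0, 0, -1],
  ],
)

```text
time_s: 6.22
eef_pos: [506.8, -308.5, 225.0]
ee_rot: [0.0, 0.758, 0.653, 0.001]
force: [0.3, -0.4, -2.1]
grip_width: 0.089
```

>>> play_rows(
  plan=[
    [5, -1, 0, 0, 0, 0, -1],
    [0, 0, 0, 0, 0, 0, -1],
  ],
)

```text
time_s: 6.38
eef_pos: [514.7, -306.4, 225.3]
ee_rot: [0.0, 0.756, 0.654, 0.001]
force: [0.0, -0.4, -1.8]
grip_width: 0.086
```

```bash
python3 st.py 516.4 -318 172 -0.15
```

```text
t 6.38 pos [ 514.7 -306.4  225.3] jaw -0.144 z [ 0.002  0.001 -1.   ] F [ 0.  -0.4 -1.8] T [0.088 0.023 0.006] g 0.086
delta [  1.7 -11.6 -53.3] turn -0.006
```

>>> play_rows(
  plan=[
    [1, -7, -5, 0, 0, 0, -1],
    [1, -5, -8, 0, 0, 0, -1],
    [0, 0, -8, 0, 0, 0, -1],
    [0, 0, -4, 0, 0, 0, -1],
  ],
)

```text
time_s: 6.72
eef_pos: [515.3, -317.7, 200.0]
ee_rot: [0.001, 0.756, 0.655, 0.001]
force: [0.1, 0.0, -1.8]
grip_width: 0.085
```

```bash
python3 st.py 516.4 -318 172 -0.15
```

```text
t 6.72 pos [ 515.3 -317.7  200. ] jaw -0.143 z [ 0.003 -0.    -1.   ] F [ 0.1  0.  -1.8] T [ 0.068  0.006 -0.024] g 0.085
delta [  1.1  -0.3 -28. ] turn -0.007
```

>>> play_rows(
  plan=[
    [0.5, 0, -8, 0, 0, 0, -1],
    [0, 0, -7, 0, 0, 0, -1],
    [0, 0, -4, 0, 0, 0, -1],
  ],
)

```text
time_s: 6.97
eef_pos: [514.4, -317.8, 178.4]
ee_rot: [0.0, 0.756, 0.654, 0.001]
force: [-0.6, 0.7, -1.8]
grip_width: 0.091
```

>>> play_rows(
  plan=[
    [0, 0, -3, 0, 0, 0, -1],
    [0, 0, -2, 0, 0, 0, -1],
  ],
)

```text
time_s: 7.13
eef_pos: [513.9, -317.6, 172.0]
ee_rot: [-0.001, 0.756, 0.654, 0.001]
force: [-0.2, 0.8, 2.5]
grip_width: 0.089
```

```bash
python3 st.py 516.4 -318 172 -0.15
```

```text
t 7.13 pos [ 513.9 -317.6  172. ] jaw -0.145 z [ 0.     0.002 -1.   ] F [-0.2  0.8  2.5] T [ 0.09   0.019 -0.051] g 0.089
delta [ 2.5 -0.4 -0. ] turn -0.005
```

Contact reached at the expected height (force on the tool now +2.5 N, up). Releasing and backing straight up.

>>> play_rows(
  plan=[
    [0, 0, 0, 0, 0, 0, -0.7],
    [0, 0, 0, 0, 0, 0, -0.4],
    [0, 0, 0, 0, 0, 0, -0.2],
    [0, 0, 0, 0, 0, 0, -0.2],
    [0, 0, 6, 0, 0, 0, -0.2],
  ],
)

```text
time_s: 7.55
eef_pos: [514.1, -317.7, 178.6]
ee_rot: [-0.0, 0.756, 0.654, 0.001]
force: [-0.1, 0.1, -0.1]
grip_width: 0.4
```

>>> play_rows(
  plan=[
    [0, 0, 12, 0, 0, 0, -0.2],
    [0, 0, 15, 0, 0, 0, -0.2],
    [0, 0, 20, 0, 0, 0, -0.2],
    [0, 0, 20, 0, 0, 0, -0.2],
    [0, 0, 15, 0, 0, 0, 0],
  ],
)

```text
time_s: 7.97
eef_pos: [513.5, -317.0, 264.9]
ee_rot: [-0.001, 0.756, 0.654, 0.001]
force: [-0.3, 0.5, -0.1]
grip_width: 0.497
```

```bash
python3 st.py 443 -143.7 90 -0.11; python3 - <<'E'
from h import *
s=cap('side')
a=cv2.resize(s['img'][80:200,310:440],(520,480),interpolation=cv2.INTER_CUBIC);cv2.imwrite('pics/n2.png',a)
E
```

```text
t 7.97 pos [ 513.5 -317.   264.9] jaw -0.144 z [-0.     0.002 -1.   ] F [-0.3  0.5 -0.1] T [-0.011 -0.059 -0.028] g 0.497
delta [ -70.5  173.3 -174.9] turn 0.034
```

View pics/n2.png

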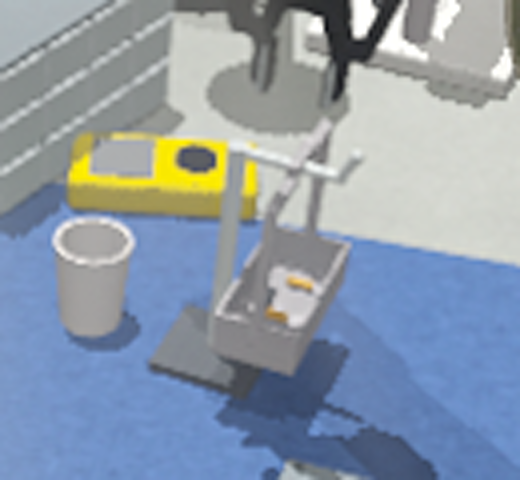

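The basket hangs on the hook arm and is released. Next I refine the module poses by fitting projected boxes to the grey masks in the first top and side pictures.

```bash
cat > fit.py <<'E'
from h import *
from scipy.optimize import minimize
def hullmask(c,x,y,a,shape,S=4):
    R=np.array([[np.cos(a),-np.sin(a)],[np.sin(a),np.cos(a)]])
    P=[[*(R@[sx*34,sy*52]+[x,y]),z] for sx in(-1,1) for sy in(-1,1) for z in(0,52)]
    h=cv2.convexHull(((proj(c,P)+.5)*S).astype(np.float32))
    m=np.zeros((shape[0]*S,shape[1]*S),np.uint8);cv2.fillConvexPoly(m,h.astype(np.int32),1)
    return cv2.resize(m.astype(np.float32),(shape[1],shape[0]),interpolation=cv2.INTER_AREA)
def fit(views,p0):
    ms=[]
    for c,im in views:
        b,g,r=[im[...,i].astype(int) for i in range(3)]
        m=((b-r)<45).astype(np.uint8)
        uv=proj(c,[[p0[0],p0[1],40]])[0].astype(int)
        w=np.zeros_like(m);cv2.circle(w,tuple(int(v) for v in uv),max(20,int(1.5*52*c['fx']/1400)),1,-1)
        n,l=cv2.connectedComponents(m*1);lab=l[uv[1],uv[0]]
        ms.append(((l==lab)).astype(np.float32) if lab else m*w*1.)
    def cost(p):
        return sum(np.abs(hullmask(c,*p,m.shape)-m).sum()/m.sum() for (c,_),m in zip(views,ms))
    s=np.array(p0,float);sim=np.array([s,s+[8,0,0],s+[0,8,0],s+[0,0,.1]])
    r=minimize(cost,s,method='Nelder-Mead',options=dict(initial_simplex=sim,xatol=.1,fatol=1e-3,maxiter=150))
    return r.x.round(3),round(r.fun,3),[int(m.sum()) for m in ms]
E
python3 - <<'E'
from fit import *
T=(cal('top'),cv2.imread('pics/top1.png'));S=(cal('side'),cv2.imread('pics/side1.png'))
for n,p in dict(A=(601,211,.25),B=(453,162,.36),C=(443,-144,-.11)).items():
    print(n,fit([T],p),fit([S],p))
E
```

```text
A (array([6.01445e+02, 2.11844e+02, 2.61000e-01]), np.float64(0.041), [751]) (array([5.99979e+02, 2.14296e+02, 2.75000e-01]), np.float64(0.033), [1240])
B (array([4.50156e+02, 1.62900e+02, 3.67000e-01]), np.float64(0.289), [1009]) (array([4.49207e+02, 1.64948e+02, 3.53000e-01]), np.float64(0.287), [1764])
C (array([ 4.40339e+02, -1.43588e+02, -1.09000e-01]), np.float64(0.055), [747]) (array([ 4.38998e+02, -1.42776e+02, -1.03000e-01]), np.float64(0.036), [884])
```

>>> play_rows(
  plan=[
    [-8, 20, -5, 0, 0, 0, 0.6],
    [-12, 30, -15, 0, 0, 0.03, 1],
    [-14, 32, -20, 0, 0, 0, 1],
    [-14, 32, -20, 0, 0, 0, 1],
    [-10, 28, -20, 0, 0, 0, 1],
  ],
)

```text
time_s: 8.43
eef_pos: [455.9, -176.9, 191.3]
ee_rot: [0.01, 0.748, 0.664, 0.002]
force: [1.5, -0.6, -0.8]
grip_width: 0.999
```

>>> play_rows(
  plan=[
    [-10, 16, -20, 0, 0, 0, 1],
    [-6, 14, -20, 0, 0, 0, 1],
    [0, 3, -20, 0, 0, 0, 1],
    [0, 0, -15, 0, 0, 0, 1],
    [0, 0, 0, 0, 0, 0, 1],
  ],
)

```text
time_s: 8.85
eef_pos: [435.3, -135.6, 112.5]
ee_rot: [0.009, 0.746, 0.666, 0.002]
force: [0.3, -0.3, -1.1]
grip_width: 0.999
```

```bash
python3 st.py 439.7 -143.2 -15 -0.106
```

```text
t 8.85 pos [ 435.3 -135.6  112.5] jaw -0.113 z [ 0.015 -0.011 -1.   ] F [ 0.3 -0.3 -1.1] T [0.044 0.024 0.001] g 0.999
delta [   4.4   -7.6 -127.5] turn 0.007
```

>>> play_rows(
  plan=[
    [4, -7, -15, 0.011, 0.015, 0.007, 1],
    [0, 0, -20, 0, 0, 0, 1],
    [0, 0, -20, 0, 0, 0, 1],
    [0, 0, -5, 0, 0, 0, 1],
    [0, 0, 0, 0, 0, 0, 1],
  ],
)

```text
time_s: 9.27
eef_pos: [442.3, -144.8, 55.2]
ee_rot: [0.003, 0.744, 0.669, 0.001]
force: [-0.0, -0.2, 0.1]
grip_width: 1.003
```

```bash
python3 st.py 439.7 -143.2 -15 -0.106; python3 - <<'E'
from h import *
w=cap('wrist','w2.png'); 
a=.106
P=[[439.7+34*sx*np.cos(a)+52*sy*np.sin(a),-143.2-34*sx*np.sin(a)+52*sy*np.cos(a),52] for sx in(-1,1) for sy in(-1,1)]
print(proj(w,P).tolist())
E
```

```text
t 9.27 pos [ 442.3 -144.8   55.2] jaw -0.106 z [ 0.006 -0.004 -1.   ] F [-0.  -0.2  0.1] T [-0.008  0.016 -0.01 ] g 1.003
delta [ -2.6   1.6 -70.2] turn -0.0
[[265.6, 305.3], [255.4, 153.2], [365.0, 304.9], [374.0, 153.1]]
```

View pics/w2.png

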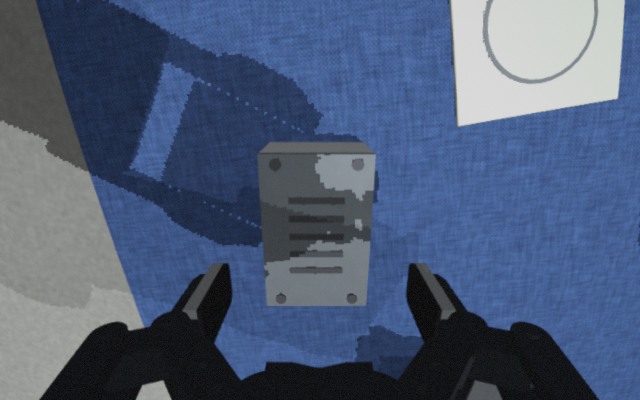

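The lid corners match the projection to about 3 px, and the open pads (cols 231 and 409) straddle the module centrally. Descending.

>>> play_rows(
  plan=[
    [-2, 1.5, -18, 0, 0, 0, 1],
    [0, 0, -18, 0, 0, 0, 1],
    [0, 0, -12, 0, 0, 0, 1],
    [0, 0, -8, 0, 0, 0, 1],
    [0, 0, 0, 0, 0, 0, 1],
  ],
)

```text
time_s: 9.73
eef_pos: [444.9, -146.3, 5.2]
ee_rot: [0.01, 0.744, 0.669, 0.003]
force: [-0.0, 1.2, -0.6]
grip_width: 0.999
```

```bash
python3 st.py 439.7 -143.2 -15 -0.106
```

```text
t 9.73 pos [ 444.9 -146.3    5.2] jaw -0.106 z [ 0.018 -0.011 -1.   ] F [-0.   1.2 -0.6] T [0.009 0.014 0.033] g 0.999
delta [ -5.2   3.1 -20.2] turn -0.0
```

>>> play_rows(
  plan=[
    [-4, 3, -4, 0.011, 0.017, 0, 1],
    [-2, 1, -5, 0, 0, 0, 1],
    [0, 0, -4, 0, 0, 0, 1],
  ],
)

```text
time_s: 9.98
eef_pos: [440.3, -143.1, -5.5]
ee_rot: [0.002, 0.744, 0.669, 0.001]
force: [-0.1, -0.8, -0.0]
grip_width: 0.998
```

```bash
python3 st.py 439.7 -143.2 -15 -0.106
```

```text
t 9.98 pos [ 440.3 -143.1   -5.5] jaw -0.106 z [ 0.004 -0.002 -1.   ] F [-0.1 -0.8 -0. ] T [ 0.034  0.007 -0.019] g 0.998
delta [-0.6 -0.1 -9.5] turn -0.0
```

>>> play_rows(
  plan=[
    [0, 0, -6, 0, 0, 0, 1],
    [0, 0, -3, 0, 0, 0, 1],
    [0, 0, 0, 0, 0, 0, 0.4],
    [0, 0, 0, 0, 0, 0, 0.2],
    [0, 0, 0, 0, 0, 0, 0.2],
  ],
  grip_force=100,
)

```text
time_s: 10.4
eef_pos: [440.5, -143.2, -14.7]
ee_rot: [0.002, 0.743, 0.669, 0.001]
force: [-0.1, -0.4, -4.8]
grip_width: 0.779
```

```bash
python3 st.py 439.7 -143.2 -15 -0.106
```

```text
t 10.4 pos [ 440.5 -143.2  -14.7] jaw -0.106 z [ 0.004 -0.002 -1.   ] F [-0.1 -0.4 -4.8] T [-0.06   0.011 -0.013] g 0.779
delta [-0.8 -0.  -0.3] turn -0.0
```

>>> play_rows(
  plan=[
    [0, 0, 0, 0, 0, 0, -1],
    [0, 0, 12, 0, 0, 0, -1],
    [0, 0, 22, 0, 0, 0, -1],
    [0, 0, 26, 0, 0, 0, -1],
    [0, 0, 26, 0, 0, 0, -1],
  ],
)

```text
time_s: 10.82
eef_pos: [435.5, -140.1, 67.9]
ee_rot: [-0.006, 0.744, 0.669, -0.001]
force: [0.3, 0.3, -4.9]
grip_width: 0.781
```

>>> play_rows(
  plan=[
    [0, 0, 0, 0, 0, 0, -1],
    [0, 0, 0, 0, 0, 0, -1],
    [0, 41, 0, 0, 0, 0, -1],
    [0, 25, 0, 0, 0, 0, -1],
    [0, 0, 0, 0, 0, 0, -1],
  ],
)

```text
time_s: 11.23
eef_pos: [435.1, -73.9, 67.3]
ee_rot: [-0.004, 0.745, 0.667, -0.001]
force: [0.9, -0.1, -4.7]
grip_width: 0.778
```

```bash
cat > avg.py <<'E'
from h import *
import time
for i in range(6): optics.capture('top')
F=[];T=[];z=[]
for i in range(10):
    optics.capture('top');s=sense();F.append(s['force']);T.append(s['wrist_torque'])
print('F',np.mean(F,0).round(2),'T',np.mean(T,0).round(4),'sd',np.std(T,0).round(3))
E
python3 avg.py; python3 st.py 439.7 -143.2 -14.7 -0.106
```

```text
F [ 0.02 -0.07 -5.1 ] T [-0.0054  0.0023 -0.0031] sd [0.026 0.024 0.026]
t 12.03 pos [436.4 -77.3  69. ] jaw -0.113 z [-0.005  0.002 -1.   ] F [-1.2 -0.4 -3.9] T [-0.026  0.021 -0.013] g 0.776
delta [  3.3 -65.9 -83.7] turn 0.007
```

>>> play_rows(
  plan=[
    [0, -41, 0, 0, 0, 0, -1],
    [0, -25, 0, 0, 0, 0, -1],
    [0, 0, 0, 0, 0, 0, -1],
  ],
)

```text
time_s: 12.28
eef_pos: [436.8, -144.1, 69.2]
ee_rot: [-0.002, 0.744, 0.668, -0.001]
force: [-0.1, 0.4, -4.9]
grip_width: 0.777
```

```bash
python3 avg.py; python3 st.py 439.7 -143.2 -14.7 -0.106
```

```text
F [-0.39  0.05 -5.14] T [0.0382 0.015  0.004 ] sd [0.033 0.021 0.017]
t 13.08 pos [ 436.4 -140.7   69. ] jaw -0.106 z [-0.005  0.004 -1.   ] F [-0.3  0.2 -4.9] T [ 0.027 -0.017 -0.022] g 0.775
delta [  3.3  -2.5 -83.7] turn -0.0
```

>>> play_rows(
  plan=[
    [0, 41, 0, 0, 0, 0, -1],
    [0, 25, 0, 0, 0, 0, -1],
    [0, 0, 0, 0, 0, 0, -1],
  ],
)

```text
time_s: 13.33
eef_pos: [436.5, -74.4, 69.1]
ee_rot: [-0.003, 0.745, 0.667, -0.001]
force: [0.3, 0.0, -5.5]
grip_width: 0.777
```

```bash
python3 avg.py
```

```text
F [ 0.27 -0.06 -5.24] T [-0.0167  0.0314 -0.0012] sd [0.029 0.022 0.041]
```

>>> play_rows(
  plan=[
    [0, -41, 0, 0, 0, 0, -1],
    [0, -25, 0, 0, 0, 0, -1],
    [0, 0, 0, 0, 0, 0, -1],
  ],
)

```text
time_s: 14.38
eef_pos: [437.3, -144.3, 69.4]
ee_rot: [-0.002, 0.744, 0.668, -0.001]
force: [0.3, -1.1, -4.1]
grip_width: 0.777
```

```bash
python3 avg.py; python3 st.py 439.7 -143.2 -14.7 -0.106
```

```text
F [ 0.03  0.28 -5.36] T [0.0236 0.0315 0.0183] sd [0.029 0.025 0.016]
t 15.18 pos [ 436.9 -140.9   69.2] jaw -0.105 z [-0.004  0.003 -1.   ] F [-0.5  0.6 -5.3] T [-0.04   0.011 -0.013] g 0.776
delta [  2.8  -2.3 -83.9] turn -0.001
```

>>> play_rows(
  plan=[
    [41, 0, 0, 0, 0, 0, -1],
    [9, 0, 0, 0, 0, 0, -1],
    [0, 0, 0, 0, 0, 0, -1],
    [0, 0, 0, 0, 0, 0, -1],
    [0, 0, 0, 0, 0, 0, -1],
  ],
)

```text
time_s: 15.6
eef_pos: [485.1, -139.4, 67.1]
ee_rot: [-0.006, 0.744, 0.669, -0.002]
force: [-0.1, -0.1, -4.9]
grip_width: 0.776
```

```bash
sed -i 's/range(6)/range(3)/;s/range(10)/range(12)/' avg.py; python3 avg.py; python3 st.py
```

```text
F [ 0.25 -0.11 -5.38] T [-0.0102  0.0255  0.0044] sd [0.03  0.032 0.024]
t 16.35 pos [ 485.5 -139.4   67.2] jaw -0.106 z [-0.01   0.006 -1.   ] F [ 0.5 -0.6 -5.5] T [-0.096  0.095  0.001] g 0.779
```

>>> play_rows(
  plan=[
    [-41, 0, 0, 0, 0, 0, -1],
    [-9, 0, 0, 0, 0, 0, -1],
    [0, 0, 0, 0, 0, 0, -1],
    [0, 0, 0, 0, 0, 0, -1],
    [0, 0, 0, 0, 0, 0, -1],
  ],
)

```text
time_s: 16.77
eef_pos: [433.6, -138.8, 66.1]
ee_rot: [-0.007, 0.743, 0.669, -0.002]
force: [0.8, -0.1, -4.4]
grip_width: 0.778
```

```bash
python3 avg.py; python3 st.py 439.7 -143.2 -14.7 -0.106
```

```text
F [-0.17  0.06 -5.17] T [-0.0045 -0.0368  0.0122] sd [0.027 0.037 0.032]
t 17.52 pos [ 433.1 -138.6   65.8] jaw -0.106 z [-0.012  0.008 -1.   ] F [-0.4 -0.8 -5.2] T [-0.031 -0.082 -0.042] g 0.779
delta [  6.6  -4.6 -80.5] turn -0.0
```

The x-stroke pair gives ΔTy ≈ 0.062 N m with the right sign; the y pairs gave about 0.042. One more y pair with a sharper stop should settle it.

>>> play_rows(
  plan=[
    [0, 41, 0, 0, 0, 0, -1],
    [0, 9, 0, 0, 0, 0, -1],
    [0, 0, 0, 0, 0, 0, -1],
    [0, 0, 0, 0, 0, 0, -1],
    [0, 0, 0, 0, 0, 0, -1],
  ],
)

```text
time_s: 17.93
eef_pos: [433.3, -88.1, 66.0]
ee_rot: [-0.006, 0.744, 0.668, -0.002]
force: [-0.1, 0.2, -5.2]
grip_width: 0.778
```

```bash
python3 avg.py
```

```text
F [-0.05 -0.17 -5.14] T [-0.0378 -0.0266  0.0034] sd [0.023 0.033 0.027]
```

>>> play_rows(
  plan=[
    [0, -41, 0, 0, 0, 0, -1],
    [0, -9, 0, 0, 0, 0, -1],
    [0, 0, 0, 0, 0, 0, -1],
    [0, 0, 0, 0, 0, 0, -1],
    [0, 0, 0, 0, 0, 0, -1],
  ],
)

```text
time_s: 19.1
eef_pos: [433.4, -138.6, 66.0]
ee_rot: [-0.007, 0.743, 0.669, -0.002]
force: [0.2, -0.3, -4.8]
grip_width: 0.776
```

```bash
python3 avg.py; python3 st.py 603.5 -28 100 -0.106
```

```text
F [ 0.12  0.05 -5.17] T [ 0.0289 -0.0323 -0.0054] sd [0.037 0.026 0.023]
t 19.85 pos [ 433.5 -138.9   66. ] jaw -0.105 z [-0.011  0.008 -1.   ] F [ 0.3 -0.3 -5.5] T [ 0.026 -0.037 -0.017] g 0.78
delta [170.  110.9  34. ] turn -0.001
```

C rattles: ΔTx = 0.067 N m, and the lump stayed at the −x wall in between. Now I carry it level over the pad.

>>> play_rows(
  plan=[
    [12, 8, 8, -0.008, -0.011, 0, -1],
    [18, 12, 10, 0, 0, 0, -1],
    [20, 13, 8, 0, 0, 0, -1],
    [22, 14, 4, 0, 0, 0, -1],
    [22, 14, 2, 0, 0, 0, -1],
  ],
)

```text
time_s: 20.27
eef_pos: [527.2, -77.2, 98.9]
ee_rot: [-0.001, 0.745, 0.667, -0.001]
force: [0.6, -0.8, -5.0]
grip_width: 0.775
```

>>> play_rows(
  plan=[
    [22, 14, 0, 0, 0, 0, -1],
    [20, 13, 0, 0, 0, 0, -1],
    [14, 9, 0, 0, 0, 0, -1],
    [8, 5, 0, 0, 0, 0, -1],
    [0, 0, 0, 0, 0, 0, -1],
  ],
)

```text
time_s: 20.68
eef_pos: [597.2, -30.7, 98.4]
ee_rot: [-0.001, 0.744, 0.668, -0.0]
force: [0.5, -0.3, -5.8]
grip_width: 0.778
```

```bash
python3 st.py 603.5 -28 98 -0.106
```

```text
t 20.68 pos [597.2 -30.7  98.4] jaw -0.108 z [-0.002  0.001 -1.   ] F [ 0.5 -0.3 -5.8] T [-0.005  0.046  0.006] g 0.778
delta [ 6.3  2.7 -0.4] turn 0.002
```

>>> play_rows(
  plan=[
    [5, 2, 0, 0, 0, 0, -1],
    [1, 0, 0, 0, 0, 0, -1],
    [0, 0, 0, 0, 0, 0, -1],
    [0, 0, 0, 0, 0, 0, -1],
  ],
)

```text
time_s: 21.02
eef_pos: [602.1, -29.4, 97.4]
ee_rot: [-0.002, 0.744, 0.668, -0.001]
force: [-0.1, 0.4, -5.0]
grip_width: 0.777
```

```bash
python3 st.py 603.5 -28 98 -0.106; python3 - <<'E'
from fit import *
s=cap('side','sf.png');t=cap('top','tf.png')
S0=cv2.imread('pics/side1.png').astype(int)
for n,(x,y,p) in dict(A=(601,213,(285,265,320,325)),B=(450,164,(345,265,385,320)),cup=(0,0,(320,130,345,168)),flux=(0,0,(262,200,284,230)),tray=(0,0,(274,178,308,205)),reel=(0,0,(243,240,272,264)),driver=(0,0,(308,315,376,342)),board=(0,0,(318,360,370,400))).items():
    a,b,c,d=p;print(n,np.abs(s['img'].astype(int)-S0)[b:d,a:c].mean().round(1))
b=cv2.resize(s['img'][80:200,310:440],(520,480),interpolation=cv2.INTER_CUBIC).astype(int)
print('basket vs n2',np.abs(b-cv2.imread('pics/n2.png'))[120:400,200:370].mean().round(1))
# held module: face mask in side view, hull fit of x,y,z + tilt-free
im=s['img'].astype(int)
def hull(p,rx):
    from scipy.spatial.transform import Rotation as R
    M=R.from_euler('zx',[-.106,0]).as_matrix()@R.from_euler('y',0).as_matrix()@R.from_euler('x',rx).as_matrix()
    P=[p+M@np.array([a*34,b*52,c*26]) for a in(-1,1) for b in(-1,1) for c in(-1,1)]
    return cv2.convexHull(proj(s,P).astype(np.float32)).astype(np.int32)
C=sense()['eef_pos']+[0,0,40]
m=((im[...,0]-im[...,2])<45)&(im.mean(2)>75)
for rx in(-.3,-.15,0,.15,.3):
  for dz in (-6,0,6):
    k=np.zeros(m.shape,np.uint8);cv2.fillConvexPoly(k,hull(C+[0,0,dz],rx),1)
    ring=cv2.dilate(k,np.ones((7,7)))-k
    print(rx,dz,'in',m[k>0].mean().round(3),'ring',m[ring>0].mean().round(3))
E
```

```text
t 21.02 pos [602.1 -29.4  97.4] jaw -0.109 z [-0.004  0.001 -1.   ] F [-0.1  0.4 -5. ] T [-0.026  0.038  0.002] g 0.777
delta [1.4 1.4 0.6] turn 0.003
A 4.3
B 11.3
cup 41.2
flux 4.2
tray 6.2
reel 4.1
driver 3.8
board 4.1
basket vs n2 22.0
-0.3 -6 in 0.815 ring 0.46
-0.3 0 in 0.796 ring 0.449
-0.3 6 in 0.771 ring 0.462
-0.15 -6 in 0.817 ring 0.417
-0.15 0 in 0.789 ring 0.43
-0.15 6 in 0.763 ring 0.451
0 -6 in 0.831 ring 0.415
0 0 in 0.801 ring 0.434
0 6 in 0.771 ring 0.438
0.15 -6 in 0.826 ring 0.397
0.15 0 in 0.806 ring 0.385
0.15 6 in 0.772 ring 0.42
0.3 -6 in 0.848 ring 0.377
0.3 0 in 0.818 ring 0.391
0.3 6 in 0.792 ring 0.42
```

```bash
python3 - <<'E'
from h import *
t=cv2.imread('pics/tf.png').astype(int);t0=cv2.imread('pics/top1.png').astype(int)
d=np.abs(t-t0).mean(2);print('cup top',d[172:197,426:454].mean().round(1),'A',d[190:220,240:277].mean().round(1),'B',d[234:266,252:290].mean().round(1))
s=cv2.imread('pics/sf.png');n=cv2.resize(cv2.imread('pics/n2.png'),(130,120),interpolation=cv2.INTER_AREA)
D=np.abs(s[80:200,310:440].astype(int)-n).mean(2);print(cv2.resize(D,(13,12),interpolation=cv2.INTER_AREA).astype(int))
# basket pose check: template match of body part in the new side view
tp=n[62:95,62:88];r=cv2.matchTemplate(s[80:200,310:440],tp,cv2.TM_CCOEFF_NORMED);print(cv2.minMaxLoc(r))
# handle/hook expected in top view
c=cal('top');Y=np.array([.149,.989,0]);B=np.array([509,-360.5,209]);print(proj(c,[B+65*Y,B-65*Y,B]))
cv2.imwrite('pics/chk.png',np.hstack([cv2.resize(s[80:240,290:440],(450,480),interpolation=cv2.INTER_CUBIC),cv2.resize(t.astype(np.uint8)[160:270,400:480],(349,480),interpolation=cv2.INTER_CUBIC)]))
E
```

```text
cup top 4.1 A 4.7 B 7.3
[[  0   1   2   3   3  19  85  49 154  99   3   5  41]
 [  2   2   7  11   5  13  64   8  88  58  40  36  45]
 [  1  19  53  31  37  35  56  62  65   9  19  40  34]
 [ 16  66  60  37  50  35  31  30  27  29  33  41  44]
 [ 31  41  47  45  76  51  37  29  40  62  69  76  76]
 [ 28  49  34  31  26  24  24  33  69  84  90  92  89]
 [ 53  64  42  34  33  26  23  10  18  22  24  15  16]
 [ 35  45  34  26  20  11   7  10   4   0   0   0   1]
 [ 43  64  55  18   2   2   5   8   7   7   0   0   0]
 [ 52  80  85  38  11   2   1   6  12  13   6   0   0]
 [ 60  59  84  69  29   1   4   7  18  24  15   8   0]
 [ 39  55  66  83   9   1  13  37  46  56  44  15  11]]
(-0.4942062199115753, 0.9294341206550598, (9, 2), (62, 62))
[[422.8 227.1]
 [467.9 234.9]
 [445.3 231. ]]
```

The basket template matches at exactly the same pixel and the bystanders are unchanged. Last check: module tilt in the gripper, read from the wrist view.

```bash
python3 - <<'E'
from h import *
from scipy.spatial.transform import Rotation as R
from scipy.optimize import minimize
w=cap('wrist');im=w['img'].astype(int)
C=sense()['eef_pos']+[-0.8,0,40.7]
m=(((im[...,0]-im[...,2])<40)&(im.mean(2)>60)&(im.mean(2)<215)).astype(np.uint8)
n,l=cv2.connectedComponents(m)
def corners(rx,ry=0):
    M=R.from_euler('z',-.106).as_matrix()@R.from_rotvec([rx,ry,0]).as_matrix()
    return [C+M@np.array([a*34,b*52,26]) for a in(-1,1) for b in(-1,1)]
p=proj(w,corners(0));print('pred lid corners, upright',p.tolist())
for rx in(-.1,.1):print(rx,proj(w,corners(rx)).tolist())
u=p.mean(0).astype(int)
# brightness/colour profiles across lid: down the centre column and across rows
col=int(p[:,0].mean());
print('col',col,[(r,*im[r,col]) for r in range(100,330,6)])
for r in (180,220,260):print('row',r,[(c,*im[r,c]) for c in range(235,405,6)])
E
```

```text
pred lid corners, upright [[246.6, 398.8], [222.8, 189.3], [389.1, 399.1], [411.0, 189.1]]
-0.1 [[243.7, 404.2], [226.4, 179.4], [391.8, 404.5], [407.7, 179.2]]
0.1 [[249.4, 392.6], [219.4, 201.2], [386.5, 392.8], [414.3, 201.0]]
col 317 [(100, np.int64(215), np.int64(155), np.int64(118)), (106, np.int64(199), np.int64(141), np.int64(105)), (112, np.int64(195), np.int64(135), np.int64(103)), (118, np.int64(131), np.int64(85), np.int64(62)), (124, np.int64(198), np.int64(204), np.int64(197)), (130, np.int64(202), np.int64(208), np.int64(202)), (136, np.int64(202), np.int64(207), np.int64(201)), (142, np.int64(202), np.int64(208), np.int64(202)), (148, np.int64(170), np.int64(171), np.int64(165)), (154, np.int64(202), np.int64(208), np.int64(202)), (160, np.int64(201), np.int64(208), np.int64(201)), (166, np.int64(152), np.int64(151), np.int64(146)), (172, np.int64(152), np.int64(149), np.int64(147)), (178, np.int64(154), np.int64(153), np.int64(149)), (184, np.int64(153), np.int64(150), np.int64(147)), (190, np.int64(95), np.int64(93), np.int64(86)), (196, np.int64(134), np.int64(128)
[... 4942 characters left out ...]
np.int64(75), np.int64(70), np.int64(70)), (331, np.int64(73), np.int64(67), np.int64(67)), (337, np.int64(74), np.int64(70), np.int64(68)), (343, np.int64(73), np.int64(68), np.int64(66)), (349, np.int64(71), np.int64(66), np.int64(67)), (355, np.int64(75), np.int64(71), np.int64(68)), (361, np.int64(82), np.int64(78), np.int64(76)), (367, np.int64(115), np.int64(110), np.int64(104)), (373, np.int64(175), np.int64(168), np.int64(158)), (379, np.int64(183), np.int64(177), np.int64(168)), (385, np.int64(201), np.int64(194), np.int64(184)), (391, np.int64(199), np.int64(190), np.int64(181)), (397, np.int64(192), np.int64(184), np.int64(175)), (403, np.int64(202), np.int64(195), np.int64(185))]
```

The lid's far edge shows at row 190; upright predicts 189, and 0.1 rad of tilt would give 179 or 201. Handing in.

```bash
python3 -c "
from rig import ctrl;print(ctrl.finish_job())"
```

```text
the job is handed in; nothing more can be done
None
```

I hung the basket on the hook and let go of it. The first module I shook, C, was the rattling one, and the arm is now holding it over the inspection pad. The job is handed in at about 21 s of the 72 s. I did not touch modules A and B, since C was clearly the one.

**Rattle:** strokes along x shifted the wrist moment by 0.062 N m. The sharper pair of y strokes shifted it by 0.067 N m, against the expected 0.065. The first two y pairs, with a longer and softer stroke, gave only about 0.042 N m, which is why I repeated them.

**Last checks:**
- **Held module:** it is within about 2 mm of the pad's middle, with its underside roughly 110 mm above the pad. The lid edge in the wrist picture fits an upright pose (row 190 against 189 predicted), and the grip width is steady.
- **Basket:** an image match puts it at exactly the same pixels as right after I released it.
- **Other things on the bench:** the top and side pictures show A, B and the loose things unmoved. The side view of the cup changed by a lot, probably because the arm blocks it. The top view, which was clear, shows the cup unmoved.

**What went wrong or disagreed:**
- **Missed grasp:** my first grasp of the basket handle missed. The finger tips sit about 20 mm short of the reported tool point, so I allowed for that from then on.
- **Inconclusive check:** one tilt check from the side view could not tell upright from tilted, so I relied on the wrist view.
- **Picture limit:** I had used all 12 pictures, so the final checks are numeric only.

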